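Square the blanks, then crack the dry box and hold the lid ajar

TASK

Get the blank boards ready for dry storage: tap the untidy stack on the stand until all four boards lie square on one another and snug against both blue stops. Then break the dry box's lid free of its tight seal, without ever jerking it up by more than about 5 cm, and finish while still holding it level and steady over the box, clear of it all round by about 25 mm, so that the air inside can even out slowly. Leave the stack square and the tools on the bench undisturbed.

Things in the scene. Friction and masses are not known exactly. Their poses are not given: they have to be found in the camera images.
- stand: fixed squaring stand: aluminium base 10 mm thick, two blue stops. Origin on the bench under the centre of the squared boards; z up. Inner face of the far stop at x = +45 mm, of the side stop at y = -32 mm; stops 12 mm thick, 40 mm high. The -x and +y sides are open; there the base ends at x = -41, y = +28 mm, 4 mm inside the squared boards, so fingertips can reach the bench there; 10 to 15 N of push seats the stack
- blank_1: loose blank board, bright green, thin copper border, 90 x 64 x 5 mm (x, y, z), 60 g; number 1 of four from below. Origin at the centre of its underside, which is 10 mm above the bench. Squared: its origin lies straight above the stand's and its x along the stand's x. At the start 6 to 20 mm short of that in x, 7 to 18 mm beyond in y, turned up to 0.12 rad
- blank_2: loose blank board, dark green, thin copper border, 90 x 64 x 5 mm (x, y, z), 60 g; number 2 of four from below. Origin at the centre of its underside, which is 15 mm above the bench. Squared: its origin lies straight above the stand's and its x along the stand's x. At the start 6 to 20 mm short of that in x, 7 to 18 mm beyond in y, turned up to 0.12 rad
- blank_3: loose blank board, bright green, thin copper border, 90 x 64 x 5 mm (x, y, z), 60 g; number 3 of four from below. Origin at the centre of its underside, which is 20 mm above the bench. Squared: its origin lies straight above the stand's and its x along the stand's x. At the start 6 to 20 mm short of that in x, 7 to 18 mm beyond in y, turned up to 0.12 rad
- blank_4: loose blank board, dark green, thin copper border, 90 x 64 x 5 mm (x, y, z), 60 g; number 4 of four from below. Origin at the centre of its underside, which is 25 mm above the bench. Squared: its origin lies straight above the stand's and its x along the stand's x. At the start 6 to 20 mm short of that in x, 7 to 18 mm beyond in y, turned up to 0.12 rad
- drybox: dry storage box, fixed to the bench: grey plastic, 190 x 190 mm, its rim 80 mm above the bench, round humidity dial on the front (-x side). Origin on the bench under its middle, z up. On the middle of its +y and -y sides a dark steel spring plunger reaches over the rim (up to 102 mm above the bench, from 96 to 129 mm off the middle) and holds the lid down
- dry_lid: loose lift-off lid, clear with a black frame, 190 x 184 x 12 mm, 0.24 to 0.38 kg, lying on the box's rim, axes along the box's; origin at the centre of its underside (80 mm above the bench when shut). The plungers grip a bead on its edges: it takes roughly 10 to 20 N straight up to break it free in the first 5 mm; then the plungers slip under the bead and nudge it up lightly until it clears them, 15 mm up; then only its weight is left
- lid_handle (a point): centre of the grip bar of the orange arch handle on the middle of the lid. The bar is 12 mm wide and 12 mm tall, runs 102 mm along the lid's y with a post at each end (82 mm clear between them) and has 26 mm free below it; its centre is 32 mm above the lid's top, 44 mm above its underside, 124 mm above the bench with the lid shut
- marker: felt marker lying on the bench between stand and box, 126 x 11 x 13 mm, long along its x, origin under its middle; to be left alone
- needle_pliers: black-handled pliers lying flat, 134 x 43 x 11 mm, origin under the middle; to be left alone
- driver_cross: screwdriver with grey handle lying, 161 x 22 x 24 mm, origin under the middle; to be left alone
- flux_syringe: clear syringe lying, 119 x 28 x 17 mm, origin under the middle; to be left alone
Not all that is in view belongs to the job. Leave any orange or pink look-alike of the stand alone.

How it is judged:
On the way, in this order (a step that is already met when the one before it is completed fails the run):
1. the four boards lie square in the stand, each within 4 mm of its place against both stops and turned less than 0.06 rad, while the lid is still shut (x of blank_1 in the frame of stand between -0.004 and 0.004 m and y of blank_1 in the frame of stand between -0.004 and 0.004 m and z of blank_1 in the frame of stand between 0.007 and 0.013 m and angle between the x axis of each of blank_1, blank_2, blank_3, blank_4 and the x axis of stand, either way round below 0.06 rad and x of blank_2 in the frame of stand between -0.004 and 0.004 m and y of blank_2 in the frame of stand between -0.004 and 0.004 m and z of blank_2 in the frame of stand between 0.012 and 0.018 m and x of blank_3 in the frame of stand between -0.004 and 0.004 m and y of blank_3 in the frame of stand between -0.004 and 0.004 m and z of blank_3 in the frame of stand between 0.017 and 0.023 m and x of blank_4 in the frame of stand between -0.004 and 0.004 m and y of blank_4 in the frame of stand between -0.004 and 0.004 m and z of blank_4 in the frame of stand between 0.022 and 0.028 m and z of dry_lid in the frame of drybox below 0.083 m), for 0.2 s.
2. the lid is free of its seal and held level in the fingers over the box, 15 to 38 mm up and clear of it (z of dry_lid in the frame of drybox between 0.095 and 0.118 m and horizontal distance between dry_lid and drybox below 0.03 m and angle between dry_lid's own z axis and vertical below 0.15 rad and contact force between the fingers and dry_lid above 1 N and contact force between dry_lid and drybox below 0.3 N), for 0.3 s.
At the end, for the whole second after the job is handed in: the fingers hold the lid (over 1 N), still (under 0.02 m/s), level within 0.15 rad, 15 to 38 mm above its shut place, within 30 mm of over the box and not touching it; all four boards lie stacked within 4 mm of their place against both stops and 0.06 rad of square (all of step 2 and x of blank_1 in the frame of stand between -0.004 and 0.004 m and y of blank_1 in the frame of stand between -0.004 and 0.004 m and z of blank_1 in the frame of stand between 0.007 and 0.013 m and angle between the x axis of each of blank_1, blank_2, blank_3, blank_4 and the x axis of stand, either way round below 0.06 rad and x of blank_2 in the frame of stand between -0.004 and 0.004 m and y of blank_2 in the frame of stand between -0.004 and 0.004 m and z of blank_2 in the frame of stand between 0.012 and 0.018 m and x of blank_3 in the frame of stand between -0.004 and 0.004 m and y of blank_3 in the frame of stand between -0.004 and 0.004 m and z of blank_3 in the frame of stand between 0.017 and 0.023 m and x of blank_4 in the frame of stand between -0.004 and 0.004 m and y of blank_4 in the frame of stand between -0.004 and 0.004 m and z of blank_4 in the frame of stand between 0.022 and 0.028 m and linear speed of dry_lid below 0.02 m/s); the arm keeps its last pose, push and grip.
It fails at once if the lid is jerked up by more than 70 mm (z of dry_lid in the frame of drybox above 0.15 m).
It fails at once if the marker, pliers, screwdriver or syringe is moved by more than 25 mm (distance of any of marker, needle_pliers, driver_cross, flux_syringe from where it was at the start of the episode above 0.025 m).
It also fails if it takes over 64 s, if anything falls off the work surface, if the arm or the gripper's body presses on something with over 40 N, if the wrist force passes 120 N, or if a joint passes its speed limit or range.

ROBOT

A 6-joint arm with a two-finger parallel gripper is mounted at the origin on a cart in front of the work surface, level with it; the furniture and walls round the work are solid. World frame = base frame: x ahead of the robot, y to its left, z up, the work surface at z = 0. Lengths are in m, angles in rad, forces in N, time in s.
With the tool pointing down it reaches from about 0.275 to 1 m from the base axis. Payload 8.4 kg.
Tool frame: the origin (TCP) lies midway between the tips of the shut fingers; the grasp point (between the pads) lies 19 mm behind it; z points along the fingers, y is the line along which they close (so a half turn about z gives the same grasp; the last joint's range is limited). The gripper opens to 85 mm and grips with 20 to 120 N. Pads are 22 mm wide; open, the fingers measure 114 mm over their backs; the gripper's body (76 mm by 85 mm) begins 54 mm behind the grasp point. The pads swing forward as they close: fully open they stand 13 mm farther back than shut.
Start: joints at [1.288, 0.353, 1.633, -0, 1.155, -0.002], TCP at [0.173, 0.601, 0.231] pointing down, gripper open.
Joint ranges: [-2.63, 2.63], [-0.92, 2.1], [0.06, 2.66], [-1.3, 4.44], [0, 2.69], [-3.02, 3.02]. Speed limits (rad/s): [2.22, 2.22, 2.79, 3.14, 3.14, 3.14].

INTERFACE

Orientations are given as a unit quaternion [w, x, y, z].
In Python, from bench import status, eyes, env gives the robot as it stands.
- The arm moves only by the tool apply_moves, never from a script. Its argument "deltas" is a list of rows, each a list of 7 numbers: the shift along the tool's x, y, z in m, then the turn, a rotation vector about the tool's x, y, z in rad, then the finger opening in m, from 0 to 0.0854. In form: [[x, y, z, wx, wy, wz, fingers], ...]. A call has 1 to 5 rows; each row shifts and turns the commanded pose from where the row before left it, along the tool's axes as they then stand; what a row does not reach is not made up. A row lasts 1/12 s, in which the tool goes at most 41.7 mm and 7.16 degrees, less where a joint would pass 70% of its speed; a pose out of reach is approached as far as the arm can. A call is refused whole if a number of a shift passes 0.0417 or a number of a turn 0.125, either way. A call with a gripper value outside its range is refused whole. The fingers move at their own pace and stop on an object; "squeeze" is the grip in N (left out, the last holds). Time passes only in rows, so rows that do not move let the fingers close. It gives the time, the measured TCP pose, the force, the opening and the grip force at its end, in the units of the state.
- status.state(): the state, without advancing time (a new reading comes with each control period).
- eyes.read_camera(name): name is "side" or "top" or "wrist"; returns the picture (420x560x3 uint8, red, green, blue); there is no depth.
- eyes.calibration(name): a dict with "fx", "fy", "cx", "cy" (pixels), "pose" (4x4, takes a point from camera to world coordinates). Camera axes: x right, y up, looking along -z (the intrinsics and any distortion apply to the point x, -y, -z); pixel columns grow to the right and rows downward; lengths in m; the calibration is good to about 2 mm. The wrist camera is an equidistant fisheye: a pixel r from the principal point sees the ray r / f radians off the axis. A picture is of the moment at which its call begins: read the wrist's pose just before it. calibration takes no time and is no camera call; for the wrist camera it gives the pose at the moment of the call.
- env.sign_off(): hands the job in; it is judged then, once.
The state is a dict: "t": time; "qpos": joint angles; "joint_vel": joint speeds; "joint_efforts": joint torques, N m; "eef_pos": TCP position; "ee_rot": TCP orientation; "force": force on the tool from outside, world axes, zero at the start; "wrist_torque": the same for the moment, N m; "opening": finger opening in m; "gripper_force": force on a finger pad.
Only numpy, scipy, OpenCV 4.12 (cv2) and the standard library are available. Lean on these libraries where they do the work, as an engineer would, in place of code of your own. Each camera call takes 0.05 s, during which the arm holds its last target. There are 200 camera calls.

## Working session

There is one attempt and no reset: what is moved stays moved. The work goes in short steps, Python scripts to look and compute and a tool call to move; the robot and the scene stay as the last step left them, time stands still between calls to the robot, and variables do not carry over. Pictures are saved under pics/ and viewed, at most 10 in all, crops included, and the job is handed in when it is done.

Besides the shell and the picture viewer there is one more tool, called after ">>>" as name(argument=value, ...), one argument or row to a line, values as JSON. apply_moves: Moves the arm, as the interface text tells. Its arguments: {"type":"object","properties":{"deltas":{"type":"array","items":{"type":"array","items":{"type":"number"}}},"squeeze":{"type":"number"}},"required":["deltas"]}

```bash
mkdir -p pics; python3 - <<'E'
from bench import status, eyes
import cv2, numpy as np
np.set_printoptions(precision=4,suppress=True)
for n in ("top","side"):
    im=eyes.read_camera(n); cv2.imwrite(f"pics/{n}0.png",im[:,:,::-1])
    c=eyes.calibration(n); print(n,{k:c[k] for k in c if k!='pose'}); print(np.array(c['pose']))
print(status.state())
E
```

```text
top {'fx': 486.86387449934074, 'fy': 486.86387449934074, 'cx': 277.0612577977588, 'cy': 210.3429397272252}
[[-0.0035  0.9974 -0.0724  0.3885]
 [-1.     -0.0038 -0.0041  0.1514]
 [-0.0044  0.0724  0.9974  1.5612]
 [ 0.      0.      0.      1.    ]]
side {'fx': 458.8832685901881, 'fy': 458.8832685901881, 'cx': 272.65427992797, 'cy': 210.23394535349834}
[[-0.9875  0.1177 -0.1047  0.3664]
 [-0.156  -0.6367  0.7552  1.253 ]
 [ 0.0222  0.7621  0.6471  1.038 ]
 [ 0.      0.      0.      1.    ]]
{'t': 0.1, 'qpos': array([ 1.2876,  0.3536,  1.6341, -0.    ,  1.1552, -0.0024]), 'joint_vel': array([ 0.0006, -0.0026, -0.0046, -0.0015,  0.0003, -0.0005]), 'joint_efforts': array([  0.0014, -60.6355, -34.2823,   0.0002,   0.0039,   0.    ]), 'eef_pos': array([0.1731, 0.6001, 0.2306]), 'ee_rot': array([-0.0001,  0.1399,  0.9902, -0.0007]), 'force': array([-0.3725,  0.2944,  0.2656]), 'wrist_torque': array([-0.0364, -0.0104, -0.0205]), 'gripper_force': 0.0, 'opening': 0.08503052052257835}
```

View pics/top0.png

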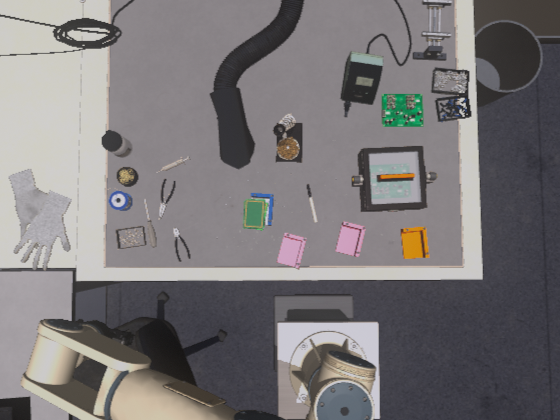

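View pics/side0.png

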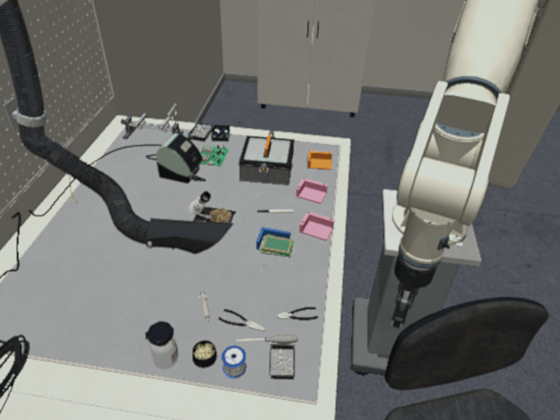

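The top view shows the stand at about (260,210), with its stops at +x (up) and -y (right). The box is at (392,178) with the orange bar at (395,177), and the marker at (311,203). The fume hose lies beyond the stand. I'll zoom in and measure.

```bash
cat > h.py <<'E'
from bench import status, eyes
import cv2, numpy as np
np.set_printoptions(precision=4,suppress=True)
def px2w(n,u,v,z,c=None):
    c=c or eyes.calibration(n); P=np.array(c['pose'])
    d=P[:3,:3]@np.array([(u-c['cx'])/c['fx'],-(v-c['cy'])/c['fy'],-1]); o=P[:3,3]
    return o+d*(z-o[2])/d[2]
def rect(mask,n,z):
    k,l,s,_=cv2.connectedComponentsWithStats(mask.astype(np.uint8)); i=1+s[1:,4].argmax()
    pts=np.argwhere(l==i)[:,::-1]
    w=np.array([px2w(n,u,v,z)[:2] for u,v in pts])
    r=cv2.minAreaRect((w*1000).astype(np.float32)); return len(pts),w.mean(0),r
E
python3 - <<'E'
from h import *
im=cv2.imread("pics/top0.png")
a=cv2.resize(im[180:245,230:330],None,fx=6,fy=6,interpolation=cv2.INTER_CUBIC)
cv2.imwrite("pics/crop_stand.png",a)
hsv=cv2.cvtColor(im,cv2.COLOR_BGR2HSV); H,S,V=cv2.split(hsv)
m=np.zeros(H.shape,bool); m[180:245,230:290]=1
print("blue",rect(m&(H>100)&(H<125)&(S>120),"top",.05))
print("green",rect(m&(H>35)&(H<90)&(S>80),"top",.03))
m[:]=0; m[140:220,340:445]=1
print("bar",rect(m&(H>5)&(H<22)&(S>150),"top",.13))
m[:]=0; m[140:215,355:430]=1
print("frame",rect(m&(V<70),"top",.092))
E
```

```text
blue (133, array([0.5257, 0.1925]), ((524.8732299804688, 190.33721923828125), (102.51127624511719, 51.78212356567383), 36.675811767578125))
green (321, array([0.4906, 0.231 ]), ((490.52069091796875, 231.07688903808594), (44.9098014831543, 72.70328521728516), 86.25252532958984))
bar (133, array([ 0.5934, -0.1964]), ((593.6121215820312, -196.55599975585938), (11.502687454223633, 98.20222473144531), 2.3892312049865723))
frame (1343, array([ 0.5867, -0.1801]), ((592.2537841796875, -196.95379638671875), (191.31053161621094, 212.72557067871094), 2.3853061199188232))
```

View pics/crop_stand.png

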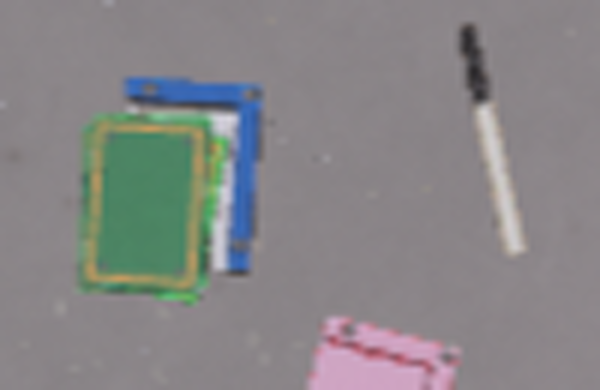

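The crop puts the stand's outer stop corner at crop (263,87). The far stop's edge runs (125,78)-(262,88), so the yaw is about -0.075, and the box yaw is about +0.04. I'll move over the stand for a closer look.

>>> apply_moves(
  deltas=[
    [-0.028,-0.028,0,0,0,0,0.04],
    [-0.028,-0.028,0,0,0,0,0.04],
    [-0.028,-0.028,0,0,0,0,0.04],
    [-0.028,-0.028,0,0,0,0,0.04],
    [-0.028,-0.028,0,0,0,0,0.04],
  ],
)

```text
t: 0.52
eef_pos: [0.2692, 0.4254, 0.2309]
ee_rot: [-0.0, 0.14, 0.99, -0.0]
force: [1.2, 0.9, 0.4]
opening: 0.0401
gripper_force: 0.0
```

>>> apply_moves(
  deltas=[
    [-0.028,-0.028,0,0,0,0,0.04],
    [-0.028,-0.028,0,0,0,0,0.04],
    [-0.028,-0.028,0,0,0,0,0.04],
    [-0.028,-0.028,0,0,0,0,0.04],
    [-0.028,-0.028,0,0,0,0,0.04],
  ],
)

```text
t: 0.93
eef_pos: [0.3649, 0.2521, 0.2312]
ee_rot: [-0.0, 0.14, 0.99, -0.0]
force: [0.5, 0.8, 0.3]
opening: 0.0402
gripper_force: 0.0
```

>>> apply_moves(
  deltas=[
    [0,0,0,0,0,-0.1,0.04],
    [0,0,0,0,0,-0.106,0.04],
    [0,0,0,0,0,0,0.04],
    [0,0,0,0,0,0,0.04],
  ],
)

```text
t: 1.27
eef_pos: [0.3646, 0.2537, 0.2311]
ee_rot: [-0.0, 0.039, 0.999, -0.0]
force: [0.4, -0.1, -0.9]
opening: 0.0399
gripper_force: 0.0
```

```bash
python3 - <<'E'
from h import *
s=status.state(); print(s['eef_pos'],s['ee_rot'],s['qpos'],s['force'])
c=eyes.calibration("wrist"); print({k:c[k] for k in c}); 
im=eyes.read_camera("wrist"); cv2.imwrite("pics/w0.png",im[:,:,::-1])
np.savez("w0.npz",**{k:np.array(c[k]) for k in c})
im0=0
print("stand corner",px2w("top",273.8,194.5,.04), px2w("top",250.8,193,.04), px2w("top",271.3,225.3,.04))
E
```

```text
[0.3646 0.2537 0.2311] [-0.0002  0.0391  0.9992 -0.0001] [ 0.6046  0.0662  2.0013  0.0001  1.0744 -0.8879] [ 0.4207 -0.0812 -0.9079]
{'fx': 325.19226210127806, 'fy': 325.19226210127806, 'cx': 283.88294050071164, 'cy': 210.15113015971667, 'pose': array([[ 0.0778, -0.9474, -0.3105,  0.286 ],
       [ 0.997 ,  0.0738,  0.0246,  0.2596],
       [-0.0004, -0.3115,  0.9502,  0.3731],
       [ 0.    ,  0.    ,  0.    ,  1.    ]])}
stand corner [0.5488 0.1677 0.04  ] [0.5538 0.2399 0.04  ] [0.4521 0.1758 0.04  ]
```

View pics/w0.png

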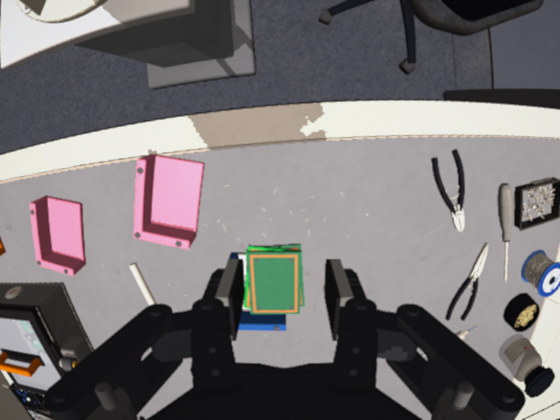

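The wrist view shows the stack between the fingers: top board at about (275,283), blue stops at (240,270) and (262,322). From the top view, the stand origin is (0.495, 0.216) with yaw -0.075. The stop ends come out at x'=56.5/-40 and y'=28.4/-43.1, which matches the given sizes. Next I go down on the -x side.

>>> apply_moves(
  deltas=[
    [-0.02,-0.011,0,0,0,0,0.04],
    [-0.021,-0.011,0,0,0,0,0.04],
    [0,0,0.04,0,0,0,0.04],
    [0,0,0.04,0,0,0,0.04],
    [0,0,0.04,0,0,0,0.04],
  ],
)

```text
t: 1.73
eef_pos: [0.4044, 0.2296, 0.1105]
ee_rot: [0.001, 0.039, 0.999, 0.001]
force: [0.7, 1.1, 0.2]
opening: 0.0398
gripper_force: 0.0
```

>>> apply_moves(
  deltas=[
    [0,0,0.04,0,0,0,0.04],
    [0,0,0.035,0,0,0,0.04],
    [0,0,0.015,0,0,0,0.04],
    [0,0,0.01,0,0,0,0.04],
    [0,0,0,0,0,0,0.04],
  ],
)

```text
t: 2.15
eef_pos: [0.4026, 0.2288, 0.0096]
ee_rot: [-0.001, 0.038, 0.999, -0.001]
force: [0.1, 0.4, 0.3]
opening: 0.0404
gripper_force: 0.0
```

```bash
cat > rel.py <<'E'
from h import *
from scipy.spatial.transform import Rotation as R
def rel(o=(.495,.216),yaw=-.075):
    s=status.state(); d=s['eef_pos'][:2]-np.array(o); c,n=np.cos(yaw),np.sin(yaw)
    q=s['ee_rot']; T=R.from_quat(q[[1,2,3,0]]).as_matrix()
    print("t",s['t'],"rel mm",1000*np.array([c*d[0]+n*d[1],-n*d[0]+c*d[1]]),"z",s['eef_pos'][2],"toolx",np.degrees(np.arctan2(T[1,0],T[0,0])),"F",s['force'],"q6",s['qpos'][5],s['opening'])
rel()
E
python3 rel.py
```

```text
t 2.15 rel mm [-93.0969   5.8314] z 0.009553305651035307 toolx 175.67025989428893 F [0.0735 0.3645 0.2898] q6 -0.981664222741241 0.04040421226193324
```

>>> apply_moves(
  deltas=[
    [0,0,0.003,0,0,0,0.04],
    [0,0,0.003,0,0,0,0.04],
    [-0.004,0,0,0,0,0,0.04],
    [-0.004,0,0,0,0,0,0.04],
    [-0.004,0,0,0,0,0,0.04],
  ],
)

```text
t: 2.57
eef_pos: [0.417, 0.2284, 0.0062]
ee_rot: [0.001, 0.037, 0.999, 0.0]
force: [-0.3, 0.3, 0.3]
opening: 0.04
gripper_force: 0.0
```

>>> apply_moves(
  deltas=[
    [-0.003,0,0,0,0,0,0.04],
    [-0.003,0,0,0,0,0,0.04],
    [-0.003,0,0,0,0,0,0.04],
    [-0.003,0,0,0,0,0,0.04],
    [-0.003,0,0,0,0,0,0.04],
  ],
)

```text
t: 2.98
eef_pos: [0.4311, 0.2268, 0.0053]
ee_rot: [-0.0, 0.037, 0.999, -0.0]
force: [0.2, -0.4, -0.1]
opening: 0.04
gripper_force: 0.4
```

>>> apply_moves(
  deltas=[
    [-0.002,0,0,0,0,0,0.04],
    [-0.002,0,0,0,0,0,0.04],
    [-0.001,0,0,0,0,0,0.04],
    [0,0,0,0,0,0,0.04],
  ],
)

```text
t: 3.32
eef_pos: [0.4359, 0.2265, 0.0052]
ee_rot: [-0.0, 0.037, 0.999, -0.0]
force: [-0.1, -0.5, -0.4]
opening: 0.0403
gripper_force: 0.1
```

```bash
python3 rel.py
```

```text
t 3.3167 rel mm [-59.7101   6.0056] z 0.005233359773216342 toolx 175.71145816232624 F [-0.09   -0.5443 -0.3631] q6 -1.0197968739004988 0.040260447601068734
```

>>> apply_moves(
  deltas=[
    [-0.0015,0,0,0,0,0,0.04],
    [-0.0015,0,0,0,0,0,0.04],
    [0,0,0,0,0,0,0.04],
  ],
)

```text
t: 3.57
eef_pos: [0.439, 0.2263, 0.0053]
ee_rot: [0.0, 0.037, 0.999, 0.0]
force: [-0.1, 0.8, -0.7]
opening: 0.0399
gripper_force: 0.2
```

>>> apply_moves(
  deltas=[
    [-0.0015,0,0,0,0,0,0.04],
    [-0.0015,0,0,0,0,0,0.04],
    [0,0,0,0,0,0,0.04],
  ],
)

```text
t: 3.82
eef_pos: [0.4407, 0.2256, 0.005]
ee_rot: [-0.001, 0.037, 0.999, -0.001]
force: [-5.0, -0.5, 1.9]
opening: 0.0399
gripper_force: 2.2
```

```bash
python3 - <<'E'
from rel import *
im=eyes.read_camera("wrist"); cv2.imwrite("pics/w1.png",cv2.resize(im[180:380,160:420,::-1],None,fx=3,fy=3))
E
```

```text
t 3.8167 rel mm [-54.8503   5.4861] z 0.0050432110205978035 toolx 175.70739154973103 F [-4.9617 -0.4736  1.8623] q6 -1.0261833721609352 0.03985025741765844
```

View pics/w1.png

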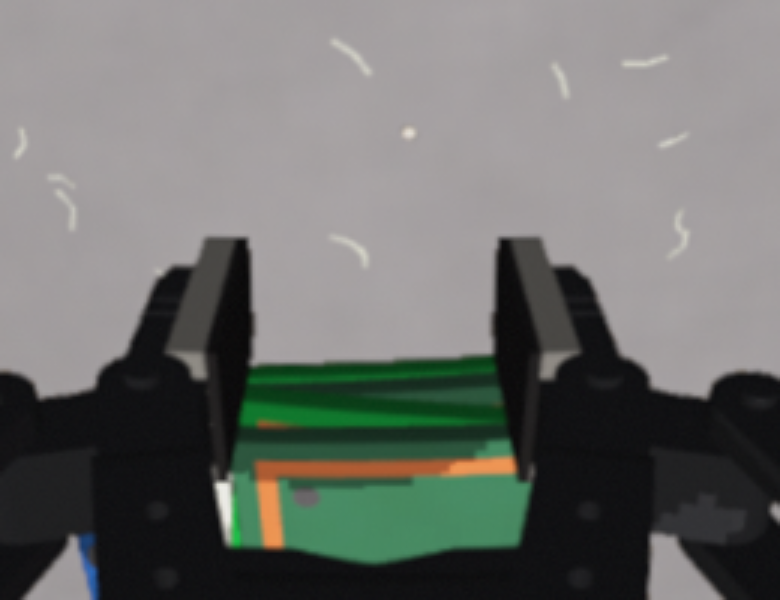

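The wrist view shows the stack's near edges at row ~370-430, resting against both pads and still a little fanned. I'll press harder.

>>> apply_moves(
  deltas=[
    [-0.001,0,0,0,0,0,0.04],
    [-0.001,0,0,0,0,0,0.04],
    [0,0,0,0,0,0,0.04],
  ],
)

```text
t: 4.12
eef_pos: [0.4413, 0.2249, 0.0048]
ee_rot: [-0.002, 0.038, 0.999, -0.001]
force: [-9.6, -1.7, 5.1]
opening: 0.04
gripper_force: 4.5
```

>>> apply_moves(
  deltas=[
    [-0.001,0,0,0,0,0,0.04],
    [0,0,0,0,0,0,0.04],
    [0,0,0,0,0,0,0.04],
  ],
)

```text
t: 4.37
eef_pos: [0.4416, 0.2246, 0.0047]
ee_rot: [-0.003, 0.038, 0.999, -0.001]
force: [-11.6, -0.8, 6.1]
opening: 0.0401
gripper_force: 5.6
```

```bash
python3 rel.py
```

```text
t 4.3667 rel mm [-53.8971   4.571 ] z 0.004698494654810596 toolx 175.6892938017235 F [-11.5836  -0.7711   6.1456] q6 -1.0290825917629545 0.040096664782451885
```

Seated in x at about 12 N. I'll back off, lift, move to the +y side and turn 90°.

>>> apply_moves(
  deltas=[
    [0.01,0,0,0,0,0,0.045],
    [0.01,0,-0.015,0,0,0,0.045],
    [0,0,-0.035,0,0,0,0.045],
    [0,0,-0.04,0,0,0,0.045],
    [-0.024,0.025,0,0,0,0,0.045],
  ],
)

```text
t: 4.78
eef_pos: [0.4504, 0.2498, 0.1029]
ee_rot: [0.003, 0.038, 0.999, 0.002]
force: [2.3, 0.8, 0.4]
opening: 0.0451
gripper_force: 0.0
```

>>> apply_moves(
  deltas=[
    [-0.024,0.025,0,0,0,0,0.045],
    [-0.024,0.025,0,0,0,0,0.045],
    [0,0,0,0,0,0.12,0.045],
    [0,0,0,0,0,0.12,0.045],
    [0,0,0,0,0,0.12,0.045],
  ],
)

```text
t: 5.2
eef_pos: [0.5029, 0.2974, 0.0953]
ee_rot: [0.001, 0.218, 0.976, 0.0]
force: [0.4, -0.2, -0.1]
opening: 0.045
gripper_force: 0.0
```

>>> apply_moves(
  deltas=[
    [0,0,0,0,0,0.12,0.045],
    [0,0,0,0,0,0.12,0.045],
    [0,0,0,0,0,0.12,0.045],
    [0,0,0,0,0,0.12,0.045],
    [0,0,0,0,0,0.12,0.045],
  ],
)

```text
t: 5.62
eef_pos: [0.5026, 0.2971, 0.0954]
ee_rot: [0.001, 0.497, 0.868, 0.001]
force: [-0.5, -0.4, -0.3]
opening: 0.0454
gripper_force: 0.0
```

>>> apply_moves(
  deltas=[
    [0,0,0,0,0,0.12,0.045],
    [0,0,0,0,0,0.12,0.045],
    [0,0,0,0,0,0.12,0.045],
    [0,0,0,0,0,0.12,0.045],
    [0,0,0,0,0,0.13,0.045],
  ],
)

```text
out of range; nothing moved
```

```bash
python3 rel.py
```

```text
t 5.6167 rel mm [ 1.5301 81.4282] z 0.09543175821392674 toolx 120.37559044586719 F [-0.511  -0.4355 -0.3201] q6 0.0013946454970014356 0.04536684228685425
```

>>> apply_moves(
  deltas=[
    [0,0,0,0,0,0.121,0.045],
    [0,0,0,0,0,0.121,0.045],
    [0,0,0,0,0,0.121,0.045],
    [0,0,0,0,0,0.121,0.045],
    [0,0,0,0,0,0.121,0.045],
  ],
)

```text
t: 6.03
eef_pos: [0.5026, 0.2971, 0.0955]
ee_rot: [0.0, 0.733, 0.68, 0.001]
force: [1.1, 0.1, 0.0]
opening: 0.0449
gripper_force: 0.0
```

>>> apply_moves(
  deltas=[
    [0,0,0.035,0,0,0,0.045],
    [0,0,0.035,0,0,0,0.045],
    [0,0,0.015,0,0,0,0.045],
    [0,0,0.006,0,0,0,0.045],
    [0,0,0,0,0,0,0.045],
  ],
)

```text
t: 6.45
eef_pos: [0.5016, 0.2965, 0.003]
ee_rot: [-0.0, 0.731, 0.682, -0.001]
force: [-0.2, -0.5, 0.9]
opening: 0.0452
gripper_force: 0.0
```

>>> apply_moves(
  deltas=[
    [-0.003,0,0,0,0,0,0.045],
    [-0.003,0,0,0,0,0,0.045],
    [-0.003,0,0,0,0,0,0.045],
    [-0.003,0,0,0,0,0,0.045],
    [-0.003,0,0,0,0,0,0.045],
  ],
)

```text
t: 6.87
eef_pos: [0.5016, 0.2816, 0.0051]
ee_rot: [0.0, 0.731, 0.682, 0.001]
force: [-0.2, 0.8, 0.1]
opening: 0.0449
gripper_force: 0.0
```

>>> apply_moves(
  deltas=[
    [-0.003,0,0,0,0,0,0.045],
    [-0.003,0,0,0,0,0,0.045],
    [-0.003,0,0,0,0,0,0.045],
    [-0.003,0,0,0,0,0,0.045],
    [-0.003,0,0,0,0,0,0.045],
  ],
)

```text
t: 7.28
eef_pos: [0.5005, 0.267, 0.0046]
ee_rot: [-0.0, 0.731, 0.682, 0.001]
force: [-0.4, 2.8, 1.7]
opening: 0.0452
gripper_force: 1.6
```

```bash
python3 rel.py
```

```text
t 7.2833 rel mm [ 1.66   51.2246] z 0.004553630260484481 toolx 86.03056219747957 F [-0.4331  2.8337  1.7138] q6 0.5559943457090177 0.04519063856828182
```

>>> apply_moves(
  deltas=[
    [-0.002,0,0,0,0,0,0.045],
    [-0.002,0,0,0,0,0,0.045],
    [-0.002,0,0,0,0,0,0.045],
    [0,0,0,0,0,0,0.045],
  ],
)

```text
t: 7.62
eef_pos: [0.5005, 0.2613, 0.0045]
ee_rot: [0.0, 0.731, 0.682, 0.001]
force: [1.8, 5.6, 2.4]
opening: 0.0452
gripper_force: 2.6
```

>>> apply_moves(
  deltas=[
    [-0.0015,0,0,0,0,0,0.045],
    [-0.0015,0,0,0,0,0,0.045],
    [0,0,0,0,0,0,0.045],
  ],
)

```text
t: 7.87
eef_pos: [0.5008, 0.261, 0.0049]
ee_rot: [-0.001, 0.732, 0.681, 0.003]
force: [-1.7, 22.7, -2.8]
opening: 0.0449
gripper_force: 10.6
```

>>> apply_moves(
  deltas=[
    [-0.0015,0,0,0,0,0,0.045],
    [0,0,0,0,0,0,0.045],
  ],
)

```text
t: 8.03
eef_pos: [0.5009, 0.261, 0.0051]
ee_rot: [-0.001, 0.732, 0.681, 0.004]
force: [-3.1, 29.2, -1.5]
opening: 0.045
gripper_force: 14.6
```

```bash
python3 rel.py
```

```text
t 8.0333 rel mm [ 2.5528 45.2778] z 0.005103243771650126 toolx 85.84152077617543 F [-3.1245 29.207  -1.5449] q6 0.5411686053667752 0.044983449541567126
```

Hard stop at y'=45 with 29 N. I'll back off, lift and check.

>>> apply_moves(
  deltas=[
    [0.008,0,0,0,0,0,0.045],
    [0.012,0,0,0,0,0,0.045],
    [0.015,0,-0.02,0,0,0,0.045],
    [0.02,0,-0.035,0,0,0,0.045],
    [0.03,0,-0.035,0,0,0,0.045],
  ],
)

```text
t: 8.45
eef_pos: [0.5037, 0.3371, 0.0908]
ee_rot: [0.0, 0.731, 0.682, -0.002]
force: [2.5, 1.6, -0.5]
opening: 0.0448
gripper_force: 0.0
```

>>> apply_moves(
  deltas=[
    [0.035,0,-0.02,0,0,0,0.045],
    [0.035,0,-0.02,0,0,0,0.045],
    [0,0,0,0,0,0,0.045],
    [0,0,0,0,0,0,0.045],
  ],
)

```text
t: 8.78
eef_pos: [0.5101, 0.4099, 0.1318]
ee_rot: [0.0, 0.73, 0.683, 0.001]
force: [-0.2, -1.0, -0.3]
opening: 0.0445
gripper_force: 0.0
```

```bash
python3 - <<'E'
from rel import *
t=eyes.read_camera("top")[:,:,::-1]; s=eyes.read_camera("side")[:,:,::-1]
a=cv2.resize(t[180:240,230:300],(700,600),interpolation=cv2.INTER_CUBIC)[:,:400]
a=cv2.resize(t[185:235,240:280],(400,500),interpolation=cv2.INTER_CUBIC)
b=cv2.resize(s[220:270,245:305],(400,333),interpolation=cv2.INTER_CUBIC)
o=np.zeros((500,800,3),np.uint8); o[:,:400]=a; o[:333,400:]=b
cv2.imwrite("pics/chk.png",o)
E
```

```text
t 8.7833 rel mm [  0.5236 194.5328] z 0.13180480295926697 toolx 86.181840365562 F [-0.2335 -0.9818 -0.2938] q6 0.7419060995884766 0.04451141147501229
```

View pics/chk.png

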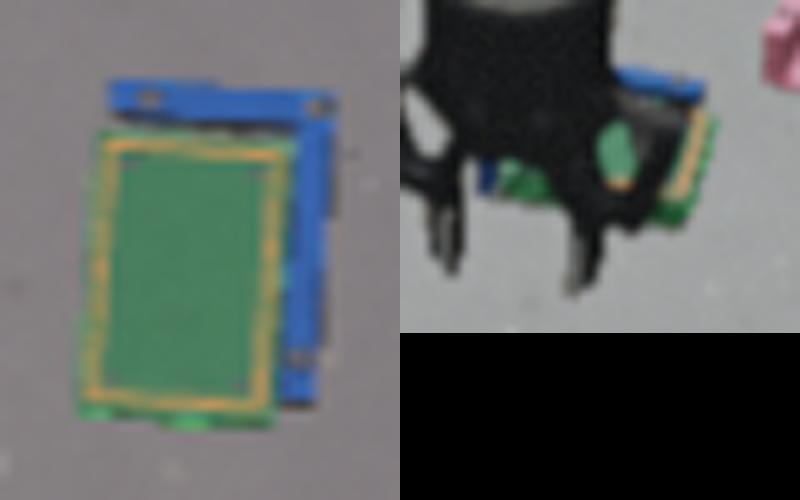

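Top view: the boards are flush with the side stop (crop column ~295), but a gap of about 2-3 mm to the far stop remains at row ~125, and a lower board sticks out at row ~420. I'll push x again, harder.

>>> apply_moves(
  deltas=[
    [-0.027,-0.012,0,0,0,0,0.032],
    [-0.027,-0.012,0,0,0,0,0.032],
    [-0.027,-0.012,0,0,0,0,0.032],
    [-0.027,-0.012,0,0,0,0,0.032],
    [-0.027,-0.012,0,0,0,0,0.032],
  ],
)

```text
t: 9.3
eef_pos: [0.4387, 0.2744, 0.1294]
ee_rot: [-0.0, 0.731, 0.682, -0.002]
force: [1.6, -0.1, 0.8]
opening: 0.0322
gripper_force: 0.0
```

>>> apply_moves(
  deltas=[
    [-0.027,-0.013,0,0,0,0,0.032],
    [-0.028,-0.013,0,0,0,0,0.032],
    [0,0,0,0,0,-0.12,0.032],
    [0,0,0,0,0,-0.12,0.032],
    [0,0,0,0,0,-0.12,0.032],
  ],
)

```text
t: 9.72
eef_pos: [0.4096, 0.2222, 0.1299]
ee_rot: [-0.0, 0.596, 0.803, -0.001]
force: [-0.0, -0.1, -0.0]
opening: 0.0322
gripper_force: 0.0
```

>>> apply_moves(
  deltas=[
    [0,0,0,0,0,-0.12,0.032],
    [0,0,0,0,0,-0.12,0.032],
    [0,0,0,0,0,-0.12,0.032],
    [0,0,0,0,0,-0.12,0.032],
    [0,0,0,0,0,-0.12,0.032],
  ],
)

```text
t: 10.13
eef_pos: [0.4097, 0.2226, 0.1297]
ee_rot: [-0.001, 0.331, 0.944, -0.001]
force: [-0.1, -0.3, -0.2]
opening: 0.032
gripper_force: 0.0
```

>>> apply_moves(
  deltas=[
    [0,0,0,0,0,-0.12,0.032],
    [0,0,0,0,0,-0.12,0.032],
    [0,0,0,0,0,-0.12,0.032],
    [0,0,0,0,0,-0.12,0.032],
    [0,0,0,0,0,-0.124,0.032],
  ],
)

```text
t: 10.55
eef_pos: [0.4097, 0.2226, 0.1297]
ee_rot: [-0.001, 0.036, 0.999, -0.001]
force: [-0.4, 0.4, -1.2]
opening: 0.0325
gripper_force: 0.0
```

```bash
python3 rel.py
```

```text
t 10.55 rel mm [-85.5615   0.2284] z 0.12970702697676392 toolx 175.9179566065682 F [-0.3886  0.3937 -1.2002] q6 -1.0044153726599367 0.03248832586705738
```

>>> apply_moves(
  deltas=[
    [0,0,0.04,0,0,0,0.032],
    [0,0,0.04,0,0,0,0.032],
    [0,0,0.03,0,0,0,0.032],
    [0,0,0.014,0,0,0,0.032],
    [0,0,0,0,0,0,0.032],
  ],
)

```text
t: 10.97
eef_pos: [0.4074, 0.2215, 0.0032]
ee_rot: [-0.004, 0.038, 0.999, -0.002]
force: [-0.4, -0.8, -0.4]
opening: 0.0321
gripper_force: 0.0
```

>>> apply_moves(
  deltas=[
    [-0.006,0,0,0,0,0,0.032],
    [-0.006,0,0,0,0,0,0.032],
    [-0.005,0,0,0,0,0,0.032],
    [-0.004,0,0,0,0,0,0.032],
    [-0.004,0,0,0,0,0,0.032],
  ],
)

```text
t: 11.38
eef_pos: [0.4373, 0.2228, 0.008]
ee_rot: [0.001, 0.038, 0.999, 0.001]
force: [0.3, -0.8, -0.1]
opening: 0.0323
gripper_force: 0.0
```

>>> apply_moves(
  deltas=[
    [-0.002,0,0,0,0,0,0.032],
    [-0.002,0,0,0,0,0,0.032],
    [-0.002,0,0,0,0,0,0.032],
    [-0.001,0,0,0,0,0,0.032],
    [0,0,0,0,0,0,0.032],
  ],
)

```text
t: 11.8
eef_pos: [0.4428, 0.222, 0.0069]
ee_rot: [-0.0, 0.038, 0.999, -0.0]
force: [-0.4, -0.1, -0.1]
opening: 0.032
gripper_force: 0.4
```

```bash
python3 rel.py
```

```text
t 11.8 rel mm [-52.4607   2.0567] z 0.006907808052951634 toolx 175.6573663425479 F [-0.4301 -0.0534 -0.1498] q6 -1.0333949720395457 0.03201273589083565
```

>>> apply_moves(
  deltas=[
    [0,0,0.002,0,0,0,0.032],
    [-0.0015,0,0,0,0,0,0.032],
    [-0.0015,0,0,0,0,0,0.032],
    [0,0,0,0,0,0,0.032],
  ],
)

```text
t: 12.13
eef_pos: [0.4446, 0.2217, 0.0045]
ee_rot: [-0.001, 0.038, 0.999, -0.0]
force: [-6.3, 3.1, 1.6]
opening: 0.0324
gripper_force: 3.3
```

>>> apply_moves(
  deltas=[
    [-0.0015,0,0,0,0,0,0.032],
    [-0.001,0,0,0,0,0,0.032],
    [0,0,0,0,0,0,0.032],
  ],
)

```text
t: 12.38
eef_pos: [0.4446, 0.2214, 0.0044]
ee_rot: [-0.003, 0.038, 0.999, -0.001]
force: [-16.4, 9.0, 9.0]
opening: 0.0316
gripper_force: 8.7
```

```bash
python3 rel.py
```

```text
t 12.3833 rel mm [-50.6621   1.617 ] z 0.004411506617383428 toolx 175.60985523954008 F [-16.4248   8.98     8.9898] q6 -1.03928827467587 0.03160211808480967
```

>>> apply_moves(
  deltas=[
    [0.006,0,0,0,0,0,0.032],
    [0.012,0,0,0,0,0,0.032],
    [0.015,0,-0.03,0,0,0,0.032],
    [0.02,0,-0.04,0,0,0,0.032],
    [0.03,0,-0.04,0,0,0,0.032],
  ],
)

```text
t: 12.8
eef_pos: [0.3717, 0.2273, 0.1063]
ee_rot: [0.0, 0.038, 0.999, -0.0]
force: [0.0, 1.6, 1.2]
opening: 0.0319
gripper_force: 0.0
```

>>> apply_moves(
  deltas=[
    [0.02,0,-0.04,0,0,0,0.032],
    [0,0,-0.04,0,0,0,0.032],
    [0,0,0,0,0,0,0.032],
    [0,0,0,0,0,0,0.032],
  ],
)

```text
t: 13.13
eef_pos: [0.3545, 0.2298, 0.1851]
ee_rot: [0.003, 0.038, 0.999, 0.002]
force: [0.2, 0.2, 0.5]
opening: 0.0317
gripper_force: 0.0
```

```bash
python3 - <<'E'
from rel import *
w=eyes.read_camera("wrist")[:,:,::-1]; 
t=eyes.read_camera("top")[:,:,::-1]; s=eyes.read_camera("side")[:,:,::-1]
cv2.imwrite("pics/w2.png",w)
a=cv2.resize(t[185:235,240:280],(400,500),interpolation=cv2.INTER_CUBIC)
b=cv2.resize(s[220:270,245:305],(400,333),interpolation=cv2.INTER_CUBIC)
o=np.zeros((600,800,3),np.uint8); o[:500,:400]=a; o[:333,400:]=b
o[333:600,400:]=cv2.resize(w[220:353,180:380],(400,267),interpolation=cv2.INTER_CUBIC)
cv2.imwrite("pics/chk2.png",o)
E
```

```text
t 13.1333 rel mm [-141.1319    3.2539] z 0.18510390699717558 toolx 175.69564834317612 F [0.1938 0.2278 0.4915] q6 -0.9235645039732986 0.03172833330468112
```

View pics/chk2.png

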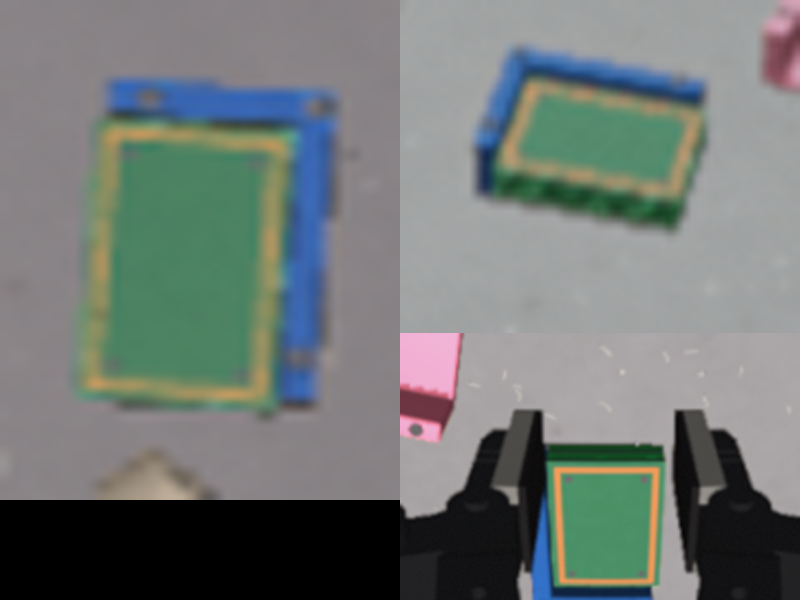

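The stack is square and snug in all three views: the blue stops touch on both sides, and the board edges are flush at wrist-crop row ~450. Next is the box.

>>> apply_moves(
  deltas=[
    [-0.019,-0.034,-0.007,0,0,0,0.085],
    [-0.019,-0.034,-0.007,0,0,0,0.085],
    [-0.019,-0.034,-0.007,0,0,0,0.085],
    [-0.019,-0.034,-0.007,0,0,0,0.085],
    [-0.019,-0.034,-0.007,0,0,0,0.085],
  ],
)

```text
t: 13.7
eef_pos: [0.4349, 0.0501, 0.2164]
ee_rot: [-0.001, 0.038, 0.999, -0.0]
force: [1.7, 0.5, 0.3]
opening: 0.0852
gripper_force: 0.0
```

>>> apply_moves(
  deltas=[
    [-0.019,-0.034,-0.007,0,0,0,0.085],
    [-0.019,-0.034,-0.007,0,0,0,0.085],
    [-0.019,-0.034,-0.007,0,0,0,0.085],
    [-0.019,-0.034,-0.007,0,0,0,0.085],
    [-0.019,-0.034,-0.007,0,0,0,0.085],
  ],
)

```text
t: 14.12
eef_pos: [0.5168, -0.1267, 0.251]
ee_rot: [-0.002, 0.038, 0.999, 0.0]
force: [0.4, 1.0, -0.1]
opening: 0.0851
gripper_force: 0.0
```

>>> apply_moves(
  deltas=[
    [-0.019,-0.034,0,0,0,0,0.085],
    [-0.019,-0.034,0,0,0,0,0.085],
    [0,0,0,0,0,0.121,0.085],
    [0,0,0,0,0,0.121,0.085],
    [0,0,0,0,0,0.121,0.085],
  ],
)

```text
t: 14.53
eef_pos: [0.5491, -0.1962, 0.2499]
ee_rot: [-0.002, 0.221, 0.975, 0.0]
force: [-0.2, 0.7, -0.0]
opening: 0.0849
gripper_force: 0.0
```

>>> apply_moves(
  deltas=[
    [0,0,0,0,0,0.121,0.085],
    [0,0,0,0,0,0.121,0.085],
    [0,0,0,0,0,0.121,0.085],
    [0,0,0,0,0,0.121,0.085],
    [0,0,0,0,0,0.121,0.085],
  ],
)

```text
t: 14.95
eef_pos: [0.5491, -0.1953, 0.2502]
ee_rot: [-0.002, 0.501, 0.865, -0.0]
force: [-0.2, 0.1, -0.2]
opening: 0.0849
gripper_force: 0.0
```

>>> apply_moves(
  deltas=[
    [0,0,0,0,0,0.121,0.085],
    [0,0,0,0,0,0.121,0.085],
    [0,0,0,0,0,0.121,0.085],
    [0,0,0,0,0,0.121,0.085],
    [0,0,0,0,0,0,0.085],
  ],
)

```text
t: 15.37
eef_pos: [0.5491, -0.1952, 0.2504]
ee_rot: [-0.002, 0.694, 0.72, -0.001]
force: [-0.3, -0.1, 0.3]
opening: 0.085
gripper_force: 0.0
```

```bash
cat > bar.py <<'E'
from rel import *
c=eyes.calibration("wrist"); im=eyes.read_camera("wrist"); P=np.array(c['pose'])
def fish(u,v,z):
    p=np.array([u-c['cx'],v-c['cy']]); r=np.hypot(*p); th=r/c['fx']
    d=np.array([p[0]/r*np.sin(th),-p[1]/r*np.sin(th),-np.cos(th)]); d=P[:3,:3]@d
    return P[:3,3]+d*(z-P[2,3])/d[2]
H,S,V=cv2.split(cv2.cvtColor(im,cv2.COLOR_RGB2HSV)); m=((H>5)&(H<22)&(S>160)&(V>90)).astype(np.uint8)
k,l,s,cen=cv2.connectedComponentsWithStats(m)
for i in np.argsort(-s[1:,4])[:3]+1:
    pts=np.argwhere(l==i)[:,::-1]; w=np.array([fish(u,v,.13)[:2] for u,v in pts])*1000
    print(s[i],cen[i],cv2.minAreaRect(w.astype(np.float32)))
cv2.imwrite("pics/w_bar.png",im[:,:,::-1])
E
python3 bar.py
```

```text
t 15.3667 rel mm [  84.8084 -406.0193] z 0.25041652559385635 toolx 92.12007318801412 F [-0.282  -0.1037  0.347 ] q6 -0.381069435622417 0.0849948392496431
[ 133  202   75   62 3793] [168.8537 233.7735] ((441.84210205078125, -229.22193908691406), (78.12914276123047, 58.958335876464844), 4.669864654541016)
[ 327  146   21  116 1574] [337.7745 203.1779] ((595.025146484375, -196.79827880859375), (14.39999008178711, 103.6581039428711), 2.538214921951294)
[331  63   3   2   5] [332.2  63.6] ((583.6459350585938, -77.99032592773438), (1.6422247886657715, 0.8270395994186401), 4.679673671722412)
```

View pics/w_bar.png

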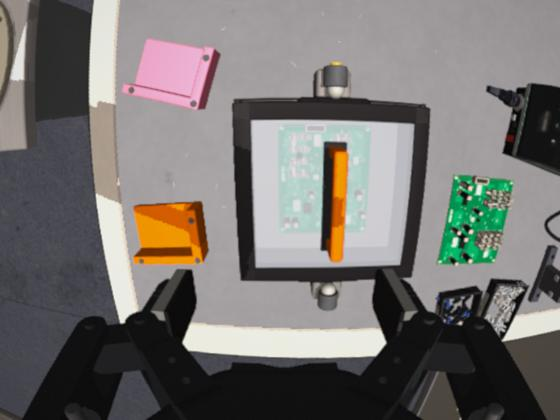

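The wrist view shows the bar at (338,203), so its centre is (0.5945,-0.197), its length 103 mm and its yaw 2.5°, in agreement with the top view. I'll align and descend.

>>> apply_moves(
  deltas=[
    [-0.002,0.023,0,0,0,-0.007,0.085],
    [-0.0015,0.0225,0,0,0,0,0.085],
    [0,0,0.033,0,0,0,0.085],
    [0,0,0.033,0,0,0,0.07],
    [0,0,0.033,0,0,0,0.07],
  ],
)

```text
t: 15.83
eef_pos: [0.5956, -0.1966, 0.1517]
ee_rot: [-0.0, 0.687, 0.726, -0.0]
force: [0.9, -0.5, -1.4]
opening: 0.0699
gripper_force: 0.0
```

>>> apply_moves(
  deltas=[
    [0,0,0.03,0,0,0,0.06],
    [0,0,0.014,0,0,0,0.05],
    [0,0,0,0,0,0,0.04],
    [0,0,0,0,0,0,0.04],
    [0,0,0,0,0,0,0.04],
  ],
)

```text
t: 16.25
eef_pos: [0.5961, -0.1969, 0.1105]
ee_rot: [0.0, 0.689, 0.725, 0.0]
force: [0.5, 0.2, 0.1]
opening: 0.0401
gripper_force: 0.0
```

```bash
python3 - <<'E'
from bar import *
E
```

```text
t 16.25 rel mm [ 131.7929 -404.1756] z 0.11050645825466997 toolx 92.9722615671798 F [0.4919 0.2252 0.1496] q6 -0.3732467825475107 0.040143146148572485
[  40  239   93   85 6143] [ 86.3261 279.7405] ((488.9226379394531, -202.4150390625), (67.72789001464844, 48.892032623291016), 5.016217231750488)
[ 271  172   30  197 5203] [284.4617 266.4678] ((597.201904296875, -193.03887939453125), (11.978516578674316, 101.9156265258789), 2.513591766357422)
[277  16   4   2   6] [278.5     16.6667] ((589.2838134765625, -82.6195297241211), (1.1059551239013672, 0.4069737195968628), 2.6184964179992676)
```

View pics/w_bar.png

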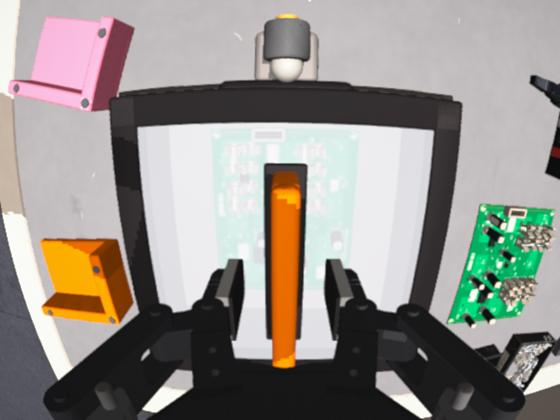

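The bar is at column 285, centred between the fingers at 243 and 327. I'll lower slightly and grip.

>>> apply_moves(
  deltas=[
    [0,0.001,0.004,0,0,0,0.03],
    [0,0,0,0,0,0,0.02],
    [0,0,0,0,0,0,0.008],
    [0,0,0,0,0,0,0.005],
    [0,0,0,0,0,0,0.005],
  ],
  squeeze=80,
)

```text
t: 16.72
eef_pos: [0.5966, -0.1967, 0.1066]
ee_rot: [0.0, 0.689, 0.725, 0.0]
force: [-2.0, 0.8, 6.2]
opening: 0.0107
gripper_force: 78.8
```

>>> apply_moves(
  deltas=[
    [0,0,0,0,0,0,0.005],
    [0,0,0,0,0,0,0.005],
    [0,0,0,0,0,0,0.005],
  ],
)

```text
t: 16.97
eef_pos: [0.5966, -0.1967, 0.1066]
ee_rot: [0.0, 0.689, 0.725, 0.0]
force: [-1.9, -0.6, 7.0]
opening: 0.0104
gripper_force: 78.8
```

```bash
python3 rel.py
```

```text
t 16.9667 rel mm [ 132.2569 -403.9098] z 0.10662002533446138 toolx 92.85993567841405 F [-1.8733 -0.5845  7.0022] q6 -0.37074449676637944 0.010446205370227299
```

>>> apply_moves(
  deltas=[
    [0,0,-0.001,0,0,0,0.005],
    [0,0,-0.001,0,0,0,0.005],
    [0,0,-0.001,0,0,0,0.005],
    [0,0,-0.001,0,0,0,0.005],
    [0,0,-0.001,0,0,0,0.005],
  ],
)

```text
t: 17.38
eef_pos: [0.5955, -0.1963, 0.1098]
ee_rot: [-0.001, 0.689, 0.725, -0.001]
force: [0.5, 0.1, -11.8]
opening: 0.0101
gripper_force: 78.4
```

>>> apply_moves(
  deltas=[
    [0,0,-0.001,0,0,0,0.005],
    [0,0,-0.001,0,0,0,0.005],
    [0,0,-0.001,0,0,0,0.005],
    [0,0,-0.001,0,0,0,0.005],
    [0,0,-0.001,0,0,0,0.005],
  ],
)

```text
t: 17.8
eef_pos: [0.5967, -0.1967, 0.1164]
ee_rot: [0.0, 0.689, 0.725, 0.0]
force: [-0.8, -0.1, -5.6]
opening: 0.0101
gripper_force: 79.3
```

Broken free smoothly. I'll go on up to about 25 mm.

>>> apply_moves(
  deltas=[
    [0,0,-0.002,0,0,0,0.005],
    [0,0,-0.002,0,0,0,0.005],
    [0,0,-0.002,0,0,0,0.005],
    [0,0,-0.002,0,0,0,0.005],
    [0,0,-0.002,0,0,0,0.005],
  ],
)

```text
t: 18.22
eef_pos: [0.5969, -0.1967, 0.1264]
ee_rot: [0.0, 0.689, 0.725, 0.0]
force: [-0.3, 0.6, -3.5]
opening: 0.0105
gripper_force: 79.6
```

>>> apply_moves(
  deltas=[
    [0,0,-0.002,0,0,0,0.005],
    [0,0,-0.002,0,0,0,0.005],
    [0,0,-0.002,0,0,0,0.005],
    [0,0,0,0,0,0,0.005],
    [0,0,0,0,0,0,0.005],
  ],
)

```text
t: 18.63
eef_pos: [0.5966, -0.1966, 0.1319]
ee_rot: [0.0, 0.689, 0.725, 0.0]
force: [0.3, -0.8, -3.9]
opening: 0.0103
gripper_force: 79.6
```

>>> apply_moves(
  deltas=[
    [0,0,0,0,0,0,0.005],
    [0,0,0,0,0,0,0.005],
    [0,0,0,0,0,0,0.005],
    [0,0,0,0,0,0,0.005],
    [0,0,0,0,0,0,0.005],
  ],
)

```text
t: 19.05
eef_pos: [0.5965, -0.1966, 0.1317]
ee_rot: [-0.0, 0.689, 0.725, -0.0]
force: [0.1, -0.2, -2.4]
opening: 0.0103
gripper_force: 79.6
```

```bash
python3 - <<'E'
from bar import *
t=eyes.read_camera("top")[:,:,::-1]; s=eyes.read_camera("side")[:,:,::-1]
o=np.zeros((600,800,3),np.uint8)
o[:500,:400]=cv2.resize(t[185:235,240:280],(400,500),interpolation=cv2.INTER_CUBIC)
o[:300,400:]=cv2.resize(s[120:195,220:320],(400,300),interpolation=cv2.INTER_CUBIC)
o[300:,400:]=cv2.resize(s[215:275,240:320],(400,300),interpolation=cv2.INTER_CUBIC)
cv2.imwrite("pics/fin.png",o)
E
```

```text
t 19.05 rel mm [ 132.0938 -403.82  ] z 0.13172340887693995 toolx 92.8664457451839 F [ 0.0633 -0.2356 -2.4282] q6 -0.3707587485153272 0.010305690984670967
[ 269  174   32  195 5182] [283.9315 266.0583] ((598.0213623046875, -206.27268981933594), (14.49622631072998, 118.63460540771484), 2.513673782348633)
[  52  232   81   80 5056] [ 91.9974 270.8044] ((479.0221862792969, -208.741455078125), (65.56237030029297, 51.5200309753418), 4.3958940505981445)
[277  27   4   2   6] [278.5     27.6667] ((589.4569091796875, -81.4091796875), (1.2951444387435913, 0.46919697523117065), 2.525522232055664)
```

View pics/fin.png

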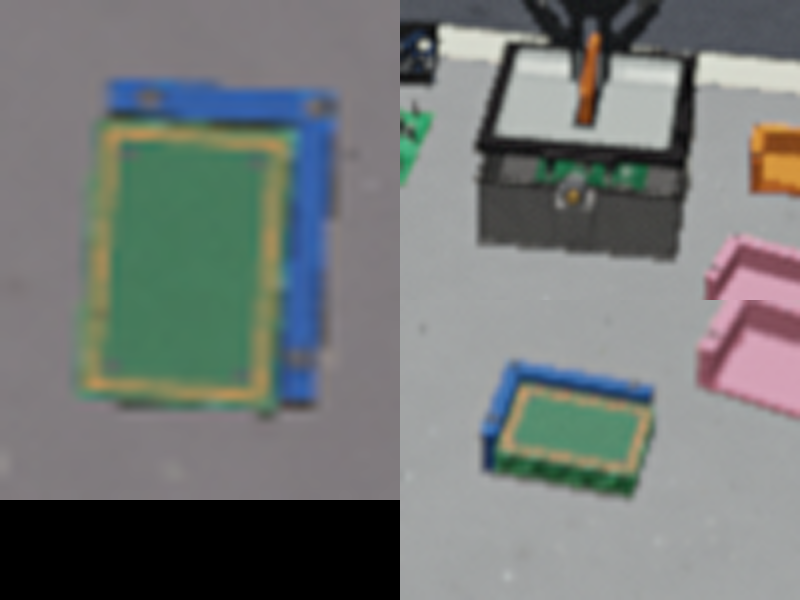

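The lid is up about 25 mm and level, with an open gap all round at (575,170). The stack is still square. Handing in.

```bash
python3 -c "
from bench import env
print(env.sign_off())"
```

```text
the job is handed in; nothing more can be done
None
```

The job is handed in with no verdict shown: the four boards look square and snug against both blue stops in the camera views, the lid is held level and steady about 25 mm above the box with no jerk, and the bench tools were never touched.

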